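# Shut the photometer and enter zero and read

### The job

Get the bench photometer to take a reading: shut its sample lid fully, and only then press the blue key, the yellow key and the green key in that order, one at a time, each fully down and let go before the next. Leave the red key unpressed, and the bottle, beaker and tube rack standing where they are.

Things in the scene. Friction and masses are not known exactly. Their poses are not given: they have to be found in the camera images.
- photometer: Cream bench instrument, 270 mm deep (x), 360 mm wide (y), fixed to the bench. Origin under its centre, on the bench. Its x points from its front (key side, nearest the robot) to its back, y to its left, z up. Flat deck 80 mm above the bench, keys along the front, sample lid at back left, raised display at back right reaching 116 mm.
- lid_hinge (a point): Point on the hinge line of the photometer's sample lid, at the middle of the lid's width, 112 mm above the bench. The hinge line runs along the photometer's y at its back; the lid reaches forward from it.
- lid_edge (a point): Middle of the free (front) edge of the lid, on its upper face; moves with the lid. The lid is a pale grey-blue rigid plate 136 mm long from hinge to free edge, 128 mm wide, 10 mm thick, its upper face 12 mm above the hinge line when shut (124 mm above the bench, with a small cream ridge 5 mm proud near the free edge).
- lid (a joint): Opening angle of the lid in rad: 0 shut, it starts partly open at 0.5 to 1.0, most 1.3. The hinge is stiff: the lid stays where it is left; pushing its upper face down shuts it, with about 3 N or less at 60 mm from the hinge.
- key_blue_top (a point): Centre of the top of the blue square key cap (34 mm by 34 mm), which is 95 mm above the bench when up; moves with the key. The four keys stand in one row along the instrument's y at 58 mm spacing, near its front; which colour stands where changes.
- key_blue (a joint): How far the blue key is pressed, in m: 0 up, 0.010 fully down (stop). Spring key that latches: it takes about 3.5 N to push fully down; let go, it springs back about half way and stays about 5 mm down as a sign that it has been entered.
- key_yellow_top (a point): Centre of the top of the yellow square key cap (34 mm by 34 mm), which is 95 mm above the bench when up; moves with the key. The four keys stand in one row along the instrument's y at 58 mm spacing, near its front; which colour stands where changes.
- key_yellow (a joint): How far the yellow key is pressed, in m: 0 up, 0.010 fully down (stop). Spring key that latches: it takes about 3.5 N to push fully down; let go, it springs back about half way and stays about 5 mm down as a sign that it has been entered.
- key_green_top (a point): Centre of the top of the green square key cap (34 mm by 34 mm), which is 95 mm above the bench when up; moves with the key. The four keys stand in one row along the instrument's y at 58 mm spacing, near its front; which colour stands where changes.
- key_green (a joint): How far the green key is pressed, in m: 0 up, 0.010 fully down (stop). Spring key that latches: it takes about 3.5 N to push fully down; let go, it springs back about half way and stays about 5 mm down as a sign that it has been entered.
- key_red_top (a point): Centre of the top of the red square key cap (34 mm by 34 mm), which is 95 mm above the bench when up; moves with the key. The four keys stand in one row along the instrument's y at 58 mm spacing, near its front; which colour stands where changes.
- key_red (a joint): How far the red key is pressed, in m: 0 up, 0.010 fully down (stop). Spring key that latches: it takes about 3.5 N to push fully down; let go, it springs back about half way and stays about 5 mm down as a sign that it has been entered.
- reagent_mid (a point): Bystander: closed amber bottle with blue cap, 70 mm across, 150 mm tall, loose on the bench to the instrument's left; point at mid-height on its axis.
- beaker_mid (a point): Bystander: open glass beaker, 72 mm across, 85 mm tall, loose on the bench to the instrument's left; point at mid-height on its axis.
- tube_rack_mid (a point): Bystander: white tube rack with capped tubes, 70 mm by 170 mm, 106 mm tall over the caps, loose on the bench to the instrument's right; point on its centre line, 33 mm up.

How it is judged:
On the way, in this order (a step that is already met when the one before it is completed fails the run):
1. the sample lid is shut (within 0.06 rad) (value of joint lid below 0.06 rad), for 0.2 s.
2. the blue key is pressed down (at least 8 of its 10 mm) with the lid shut (value of joint lid below 0.06 rad and value of joint key_blue above 0.008 m), for 0.05 s.
3. the yellow key is pressed down (at least 8 of its 10 mm) with the lid shut (value of joint lid below 0.06 rad and value of joint key_yellow above 0.008 m), for 0.05 s.
4. the green key is pressed down (at least 8 of its 10 mm) with the lid shut (value of joint lid below 0.06 rad and value of joint key_green above 0.008 m), for 0.05 s.
At the end, for the whole second after the job is handed in: The lid is shut (within 0.06 rad); the blue, yellow and green keys are let go and stand latched part-way, 3 to 7.5 mm down; the red key is up (less than 2.5 mm down) (value of joint lid below 0.06 rad and value of joint key_blue between 0.003 and 0.0075 m and value of joint key_yellow between 0.003 and 0.0075 m and value of joint key_green between 0.003 and 0.0075 m and value of joint key_red below 0.0025 m); the robot touches nothing.
It fails at once if a key is pressed while the lid is still open (value of joint lid above 0.1 rad and value of joint any of key_blue, key_yellow, key_green, key_red above 0.0025 m).
It fails at once if the yellow key is pressed before the blue one, or the green one before the yellow one ((value of joint key_yellow above 0.0025 m and value of joint key_blue below 0.0025 m) or (value of joint key_green above 0.0025 m and value of joint key_yellow below 0.0025 m)).
It fails at once if the red key is pressed (value of joint key_red above 0.0025 m).
It fails at once if two keys are held down at the same time (value of joint each of key_blue, key_yellow above 0.0075 m or value of joint each of key_yellow, key_green above 0.0075 m or value of joint each of key_blue, key_green above 0.0075 m).
It fails at once if the bottle, beaker or tube rack is shifted more than 30 mm or knocked over (distance of any of reagent_mid, beaker_mid, tube_rack_mid from where it was at the start of the episode above 0.03 m or angle between any of reagent_mid, beaker_mid, tube_rack_mid's own z axis and vertical above 0.5 rad).
It also fails if it takes over 45 s, if anything falls off the work surface, if the arm or the gripper's body presses on something with over 40 N, if the wrist force passes 120 N, or if a joint passes its speed limit or range.

### The arm

A 6-joint arm with a two-finger parallel gripper is mounted at the origin on the work surface. World frame = base frame: x ahead of the robot, y to its left, z up, the work surface at z = 0. Lengths are in m, angles in rad, forces in N, time in s.
With the tool pointing down it reaches from about 0.225 to 0.875 m from the base axis. Payload 3.4 kg.
Tool frame: the origin (TCP) lies between the finger pads; the fingertips stand 11 mm ahead of it and the grasp point (between the pads) lies 8 mm behind it; z points along the fingers, y is the line along which they close (so a half turn about z gives the same grasp; the last joint's range is limited). The gripper opens to 85 mm and grips with 20 to 120 N. Pads are 22 mm wide; open, the fingers measure 114 mm over their backs; the gripper's body (76 mm by 85 mm) begins 54 mm behind the grasp point. The pads swing forward as they close: fully open they stand 13 mm farther back than shut.
Start: joints at [-1.426, 0.276, 1.505, -0, 1.361, -0.121], TCP at [0.151, -0.555, 0.242] pointing down, gripper open.
Joint ranges: [-2.89, 2.89], [-0.75, 2.08], [0.22, 2.7], [-1.18, 4.32], [0.11, 2.71], [-2.7, 2.7]. Speed limits (rad/s): [2.57, 2.57, 3.14, 3.14, 3.14, 3.14].

### API

Orientations are given as a unit quaternion [w, x, y, z].
In Python, from rig import manip, imaging gives the robot as it stands. The module is installed in compiled form; this text tells all that it offers.
- The arm moves only by the tool jog_arm, never from a script. Its argument "deltas" is one flat list of numbers, 7 for each row, row after row: the turn, a rotation vector about the world's x, y, z in degrees, then the shift along the world's x, y, z in mm, then the opening, from 0 (shut) to 1 (fully open). In form: [ax, ay, az, tx, ty, tz, gripper, ax, ay, az, tx, ty, tz, gripper, ...]. A call has 1 to 20 rows; each row is the pose to reach, as a shift and turn from the pose commanded when the call began; what a row does not reach only later rows make up. A row lasts 1/10 s, in which the tool goes at most 50 mm and 8.59 degrees, less where a joint would pass 70% of its speed; a pose out of reach is approached as far as the arm can. A call with a gripper value outside its range is refused whole. The fingers move at their own pace and stop on an object; "grip_force" is the grip in N (left out, the last holds). Time passes only in rows, so rows that repeat a pose let the fingers close. It gives the time, the measured TCP pose, the force, the opening and the grip force at its end, in the units of the state.
- manip.get_state(): the state, without advancing time (a new reading comes with each control period).
- imaging.get_image(name): name is "scene" or "top" or "wrist"; returns the picture (420x560x3 uint8, blue, green, red); there is no depth.
- imaging.calibration(name): a dict with "mtx" (3x3 intrinsics, pixels), "cam_to_world" (4x4, takes a point from camera to world coordinates). Camera axes: x right, y down, z forward; pixel columns grow to the right and rows downward; lengths in m; the calibration is good to about 2 mm. A picture is of the moment at which its call begins: read the wrist's pose just before it. calibration takes no time and is no camera call; for the wrist camera it gives the pose at the moment of the call.
- manip.sign_off(): hands the job in; it is judged then, once.
The state is a dict: "clock": time; "qpos": joint angles; "qd": joint speeds; "effort": joint torques, N m; "position": TCP position; "ee_rot": TCP orientation; "contact_force": force on the tool from outside, world axes, zero at the start; "moment": the same for the moment, N m; "width": finger opening in m; "gripper_force": force on a finger pad.
Only numpy, scipy, OpenCV 4.12 (cv2) and the standard library are available. Lean on these libraries where they do the work, as an engineer would, in place of code of your own. Each camera call takes 0.05 s, during which the arm holds its last target. There are 200 camera calls.

## Working session

There is one attempt and no reset: what is moved stays moved. The work goes in short steps, Python scripts to look and compute and a tool call to move; the robot and the scene stay as the last step left them, time stands still between calls to the robot, and variables do not carry over. Pictures are saved under pics/ and viewed, at most 10 in all, crops included, and the job is handed in when it is done.

Besides the shell and the picture viewer there is one more tool, called in YAML: its name, and indented under it one key for each argument. jog_arm: Moves the arm, as the interface text tells. Its arguments: {"type":"object","properties":{"deltas":{"type":"array"},"grip_force":{"type":"number"}},"required":["deltas"]}

```bash
mkdir -p pics; cat > h.py <<'E'
import numpy as np, cv2
from rig import manip, imaging
def ray(n,u,v,z):
    c=imaging.calibration(n); T=np.array(c["cam_to_world"]); d=T[:3,:3]@np.linalg.inv(np.array(c["mtx"]))@[u,v,1]
    o=T[:3,3]; return o+d*(z-o[2])/d[2]
def proj(n,p):
    c=imaging.calibration(n); T=np.linalg.inv(np.array(c["cam_to_world"])); q=np.array(c["mtx"])@(T[:3,:3]@np.array(p)+T[:3,3]); return q[:2]/q[2]
E
python3 - <<'E'
from h import *
for n in("top","scene"):
    im=imaging.get_image(n); cv2.imwrite(f"pics/{n}0.png",im)
    print(n,np.round(imaging.calibration(n)["cam_to_world"],3).tolist())
print(manip.get_state())
E
```

```text
top [[-0.097, -0.975, 0.199, 0.399], [-0.995, 0.095, -0.015, 0.028], [-0.004, -0.199, -0.98, 0.979], [0.0, 0.0, 0.0, 1.0]]
scene [[0.268, 0.539, -0.799, 1.438], [0.963, -0.151, 0.222, -0.226], [-0.001, -0.829, -0.559, 0.682], [0.0, 0.0, 0.0, 1.0]]
{'clock': 0.1, 'qpos': array([-1.42600391e+00,  2.76552967e-01,  1.50601089e+00,  1.32264245e-05,
        1.36069949e+00, -1.21006221e-01]), 'qd': array([-0.00066412, -0.00017632, -0.00337093, -0.00143483,  0.00157915,
       -0.00228633]), 'effort': array([ 1.26511568e-03, -4.17702520e+01, -2.46405619e+01, -2.20563807e-04,
        5.79141531e-03,  9.59101492e-07]), 'position': array([ 0.15097113, -0.55435881,  0.24151236]), 'ee_rot': array([-8.35365631e-04,  9.91181714e-01,  1.32507028e-01, -3.46845736e-06]), 'contact_force': array([-0.290842  ,  0.42544548,  0.4853069 ]), 'moment': array([-0.02190993,  0.02935391, -0.01911   ]), 'gripper_force': 0.0, 'width': 0.08544732454379507}
```

View pics/top0.png

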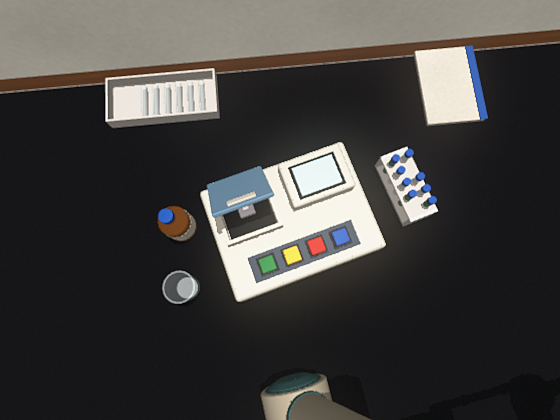

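View pics/scene0.png

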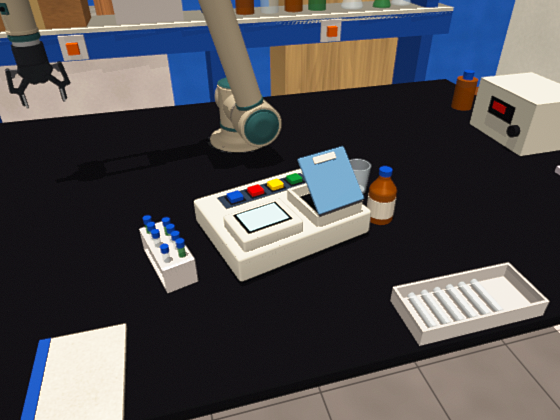

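The top view shows the keys green (267,264), yellow (292,255), red (317,245) and blue (341,236). The lid is open around (240,190), the bottle is at (176,222), the beaker at (180,288) and the rack at (406,186). The scene view agrees with this.

```bash
cat > m.py <<'E'
from h import *
im=cv2.imread("pics/top0.png"); hsv=cv2.cvtColor(im,cv2.COLOR_BGR2HSV)
R=dict(green=(267,264),yellow=(292,255),red=(317,245),blue=(341,236)); H=dict(green=(45,85),yellow=(20,35),red=(0,10),blue=(105,130))
P={}
for k,(u,v) in R.items():
    m=cv2.inRange(hsv,(H[k][0],120,60),(H[k][1],255,255)); w=np.zeros_like(m); w[v-16:v+17,u-16:u+17]=1
    M=cv2.moments(m*w,True); c=(M['m10']/M['m00'],M['m01']/M['m00']); P[k]=ray("top",*c,.095); print(k,M['m00'],np.round(c,1),P[k].round(4))
y=P["green"]-P["blue"]; print("spacing",np.linalg.norm(y)/3); y/=np.linalg.norm(y); x=np.array([y[1],-y[0],0]); print("y",y,"yaw",np.degrees(np.arctan2(x[1],x[0])))
m=cv2.inRange(hsv,(95,50,60),(118,255,255)); w=np.zeros_like(m); w[155:225,195:285]=1; m*=w
cs=max(cv2.findContours(m,0,2)[0],key=cv2.contourArea); print("lid top",cv2.approxPolyDP(cs,3,True)[:,0].tolist())
i2=cv2.imread("pics/scene0.png"); m=cv2.inRange(cv2.cvtColor(i2,cv2.COLOR_BGR2HSV),(95,50,60),(118,200,255)); w=np.zeros_like(m); w[140:225,290:370]=1; m*=w
cs=max(cv2.findContours(m,0,2)[0],key=cv2.contourArea); print("lid scene",cv2.approxPolyDP(cs,3,True)[:,0].tolist())
w=cv2.inRange(im,(150,170,170),(255,255,255)); a=np.zeros_like(w); a[140:305,195:390]=1
for u,v in((240,299),(384,243)): print("front corner",ray("top",u,v,.08).round(3))
E
python3 m.py
```

```text
green 188.0 [266.8 263.9] [0.4713 0.0649 0.095 ]
yellow 247.0 [291.7 254.7] [0.4861 0.0086 0.095 ]
red 249.0 [316.1 245.5] [ 0.5011 -0.0471  0.095 ]
blue 216.0 [340.5 236.3] [ 0.5161 -0.1034  0.095 ]
spacing 0.05807081024095945
y [-0.25750648  0.96627657  0.        ] yaw 14.922156634074572
lid top [[260, 166], [206, 185], [213, 216], [273, 194]]
lid scene [[343, 146], [297, 159], [303, 173], [299, 174], [307, 183], [319, 214], [363, 198]]
front corner [0.402 0.131 0.08 ]
front corner [ 0.494 -0.201  0.08 ]
```

```bash
python3 - <<'E'
import cv2
a=cv2.imread("pics/top0.png")[140:310,150:400]; b=cv2.imread("pics/scene0.png")[130:280,180:400]
import numpy as np
a=cv2.resize(a,None,fx=2,fy=2); cv2.imwrite("pics/c0.png",cv2.resize(b,None,fx=3.5,fy=3.5)[:, :800])
cv2.imwrite("pics/c1.png",cv2.resize(a,None,fx=1.5,fy=1.5)[:600,:800])
E
```

```text
(no output)
```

View pics/c1.png

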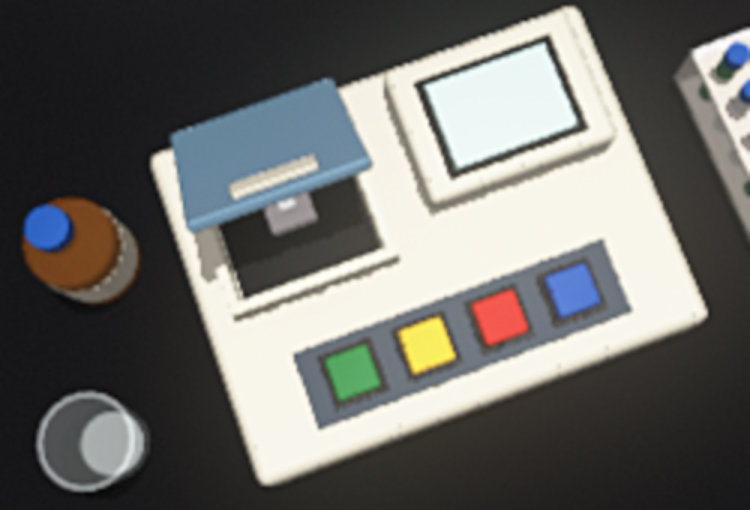

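The enlarged top view shows the lid's free edge from (214,215) to (273,193) full-frame and the hinge edge from (206,185) to (260,166). The opening below the lid is clear.

```bash
python3 - <<'E'
from h import *
x=np.array([.9663,.2575,0]);y=np.array([-.2575,.9663,0])
def P(n):
    c=imaging.calibration(n);return np.array(c["mtx"])@np.linalg.inv(np.array(c["cam_to_world"]))[:3]
c0=(np.array([.402,.131,0])+[.494,-.201,0])/2+.135*x; print("centre",c0)
for t,s in(((214,215),(346,147)),((273,193.5),(298,159)),((206,185),(363,198)),((260,166),(320,214))):
    for ss in (s,):
        q=cv2.triangulatePoints(P("top"),P("scene"),np.array(t,float),np.array(ss,float))[:,0];q=q[:3]/q[3]; d=q-c0
        print(q.round(3),"instr",round(d@x,3),round(d@y,3), "reproj", proj("top",q).round(1),t,proj("scene",q).round(1),s)
for u,v in((228,243),(282,226)):
    q=ray("top",u,v,.112)-c0;print("lip",q@x,q@y)
for n,(u,v) in dict(bottlecap=(166,215),rack=(408,153)).items(): print(n,ray("top",u,v,.14 if n!="rack" else .106))
E
```

```text
centre [ 5.784505e-01 -2.375000e-04  0.000000e+00]
[0.568 0.16  0.214] instr 0.031 0.157 reproj [211.  214.2] (214, 215) [343.9 147.3] (346, 147)
[0.597 0.036 0.215] instr 0.028 0.03 reproj [272.9 193.5] (273, 193.5) [297.9 159. ] (298, 159)
[0.655 0.182 0.12 ] instr 0.121 0.156 reproj [206.6 185.2] (206, 185) [363.5 197.9] (363, 198)
[0.689 0.061 0.119] instr 0.122 0.031 reproj [259.7 165.9] (260, 166) [319.7 214. ] (320, 214)
lip -0.016256888174744015 0.15386211296084684
lip -0.022225365216767372 0.030833477207282255
bottlecap [0.59197999 0.26822045 0.14      ]
rack [ 0.690727   -0.27925906  0.106     ]
```

jog_arm:
  deltas: [0,0,0,0,0,30,0,0,0,0,10,15,65,0,0,0,0,30,45,90,0,0,0,0,55,80,90,0,0,0,0,85,120,90,0,0,0,0,112,160,90,0,0,0,0,140,200,90,0,0,0,0,167,240,90,0,0,0,0,195,280,90,0,0,0,0,222,320,90,0,0,0,0,250,360,90,0,0,0,0,277,400,90,0,0,0,0,305,440,90,0,0,0,0,332,480,90,0,0,0,0,360,520,90,0,0,0,0,387,560,90,0,0,0,0,412,600,90,0,0,0,0,437,635,90,0,0,0,0,452,656,90,0,0,0,0,452,656,90,0]

```text
clock: 2.1
position: [0.6045, 0.1043, 0.3306]
ee_rot: [-0.001, 0.991, 0.134, -0.001]
contact_force: [-0.9, -0.6, 0.4]
width: -0.0002
gripper_force: 0.0
```

jog_arm:
  deltas: [0,0,0,0,0,-30,0,0,0,0,0,0,-65,0,0,0,0,0,0,-95,0,0,0,0,0,0,-110,0,0,0,0,0,0,-118,0,0,0,0,0,0,-126,0,0,0,0,0,0,-134,0,0,0,0,0,0,-142,0,0,0,0,0,0,-150,0,0,0,0,0,0,-158,0,0,0,0,0,0,-166,0,0,0,0,0,0,-172,0,0,0,0,0,0,-178,0,0,0,0,0,0,-183,0,0,0,0,0,0,-188,0,0,0,0,0,0,-192,0,0,0,0,0,0,-195,0,0,0,0,0,0,-197,0,0,0,0,0,0,-197,0]

```text
clock: 4.0
position: [0.6033, 0.1012, 0.1353]
ee_rot: [0.0, 0.991, 0.132, 0.0]
contact_force: [-0.0, 0.1, -1.3]
width: -0.0004
gripper_force: 0.0
```

```bash
python3 - <<'E'
from h import *
cv2.imwrite("pics/scene1.png",imaging.get_image("scene")[100:300,150:420].repeat(2,0).repeat(2,1))
s=manip.get_state();print(s["position"],s["contact_force"])
E
```

```text
[0.60338088 0.10121199 0.13534703] [ 0.85397374 -0.03818821 -0.55806514]
```

View pics/scene1.png

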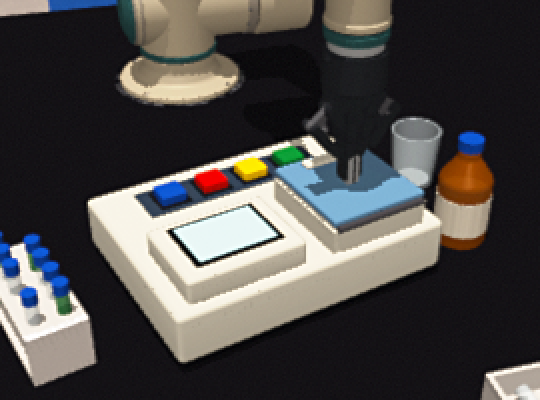

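The lid looks nearly shut under the fingers at about (352,175) in the crop. I'll press a little further until the force rises.

jog_arm:
  deltas: [0,0,0,0,0,-2,0,0,0,0,0,0,-3,0,0,0,0,0,0,-4,0,0,0,0,0,0,-4,0,0,0,0,0,0,-4,0]

```text
clock: 4.55
position: [0.6035, 0.1012, 0.1349]
ee_rot: [0.0, 0.991, 0.133, 0.002]
contact_force: [-4.5, -1.4, 16.4]
width: -0.0001
gripper_force: 8.3
```

jog_arm:
  deltas: [0,0,0,0,0,5,0,0,0,0,0,0,25,0,0,0,0,0,0,50,0,0,0,0,-8,-20,60,0,0,0,0,-20,-50,60,0,0,0,0,-36,-85,60,0,0,0,0,-53,-125,60,0,0,0,0,-70,-165,60,0,0,0,0,-82,-193,60,0,0,0,0,-87,-205,60,0,0,0,0,-87,-205,40,0,0,0,0,-87,-205,30,0,0,0,0,-87,-205,30,0]

```text
clock: 5.85
position: [0.5151, -0.1029, 0.1597]
ee_rot: [-0.001, 0.991, 0.133, -0.002]
contact_force: [0.5, 0.3, 0.3]
width: 0.0002
gripper_force: 0.0
```

```bash
python3 - <<'E'
from h import *
s=manip.get_state();print(s["position"],s["contact_force"])
a=imaging.get_image("scene"); b=imaging.get_image("wrist")
i2=cv2.cvtColor(a,cv2.COLOR_BGR2HSV); m=cv2.inRange(i2,(95,50,60),(118,200,255)); w=np.zeros_like(m); w[140:225,285:370]=1
cs=max(cv2.findContours(m*w,0,2)[0],key=cv2.contourArea); print(cv2.approxPolyDP(cs,2,True)[:,0].tolist())
c0=np.array([.5785,0,0]);x=np.array([.9663,.2575,0]);y=np.array([-.2575,.9663,0])
for f in(-.021,.115): print([proj("scene",c0+f*x+g*y+[0,0,.124]).round(0).tolist() for g in(.028,.156)])
cv2.imwrite("pics/s2.png",np.hstack([cv2.resize(a[100:300,150:420],(540,400)),cv2.resize(b,None,fx=.45,fy=.45,interpolation=cv2.INTER_AREA).copy() if 0 else cv2.resize(b,(260,400))]))
for n,p in dict(blue=(.5161,-.1034,.095),red=(.5011,-.0471,.095)).items(): print(n,proj("wrist",p))
E
```

```text
[ 0.51514377 -0.10290201  0.15967551] [0.53524628 0.29492986 0.27763017]
[[362, 196], [329, 171], [321, 174], [324, 177], [304, 185], [300, 181], [291, 184], [285, 181], [285, 189], [291, 189], [317, 213]]
[[286.0, 184.0], [329.0, 171.0]]
[[317.0, 211.0], [362.0, 195.0]]
blue [281.60715975 237.12776356]
red [181.74453855 236.44182169]
```

View pics/s2.png

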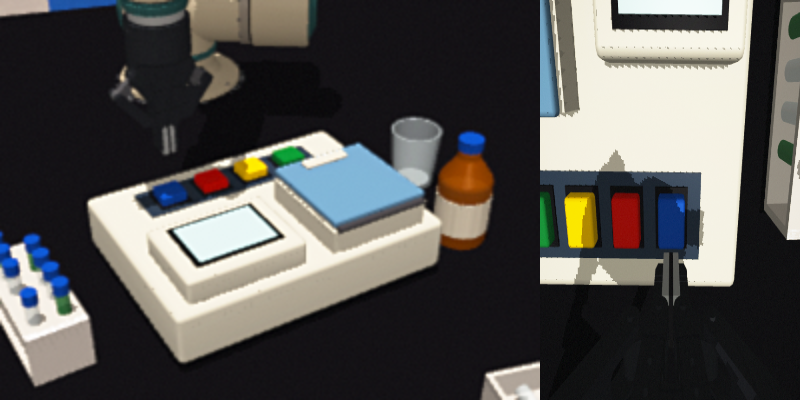

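The lid edges in the scene view match the shut prediction, so the lid is shut. In the wrist view the fingers stand over the blue key, which is centred near (672,220) in the picture, so I'll go 2 mm forward and press it.

jog_arm:
  deltas: [0,0,0,2,0,-20,0,0,0,0,2,0,-40,0,0,0,0,2,0,-50,0,0,0,0,2,0,-56,0,0,0,0,2,0,-60,0,0,0,0,2,0,-64,0,0,0,0,2,0,-66,0,0,0,0,2,0,-67,0,0,0,0,2,0,-67,0,0,0,0,2,0,-67,0]

```text
clock: 6.95
position: [0.5183, -0.1036, 0.096]
ee_rot: [0.0, 0.991, 0.132, 0.001]
contact_force: [-3.2, 2.6, 10.0]
width: -0.0002
gripper_force: 4.8
```

jog_arm:
  deltas: [0,0,0,0,0,5,0,0,0,0,0,0,15,0,0,0,0,0,0,35,0,0,0,0,0,0,55,0,0,0,0,-5,18,60,0,0,0,0,-13,50,60,0,0,0,0,-22,82,60,0,0,0,0,-28,104,60,0,0,0,0,-30,112,60,0,0,0,0,-30,112,60,0,0,0,0,-30,112,60,0]

```text
clock: 8.05
position: [0.4884, 0.0078, 0.1544]
ee_rot: [0.0, 0.991, 0.133, 0.0]
contact_force: [0.2, 0.2, -0.2]
width: 0.0001
gripper_force: 0.0
```

```bash
python3 - <<'E'
from h import *
s=manip.get_state();print(s["position"],s["contact_force"])
a=imaging.get_image("scene"); b=imaging.get_image("wrist")
cv2.imwrite("pics/s3.png",np.hstack([cv2.resize(a[130:230,200:335],(405,300),interpolation=cv2.INTER_CUBIC),cv2.resize(b,(395,300))]))
for n,p in dict(blue=(.5161,-.1034,.090),yellow=(.4861,.0086,.095)).items(): print(n,proj("wrist",p))
E
```

```text
[0.48837881 0.00782013 0.15435944] [ 0.22967464  0.16326441 -0.21577632]
blue [477.70995138 241.80609032]
yellow [277.99554662 244.52295041]
```

View pics/s3.png

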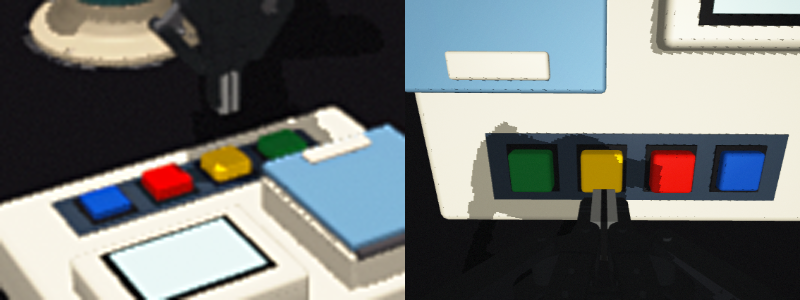

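The blue key stands lower than the others, so it has latched. The yellow key is under the fingers at about (602,170). I'll press it.

jog_arm:
  deltas: [0,0,0,0,0,-20,0,0,0,0,0,0,-36,0,0,0,0,0,0,-44,0,0,0,0,0,0,-49,0,0,0,0,0,0,-53,0,0,0,0,0,0,-57,0,0,0,0,0,0,-59,0,0,0,0,0,0,-60,0,0,0,0,0,0,-60,0,0,0,0,0,0,-60,0]

```text
clock: 9.15
position: [0.4882, 0.0077, 0.0959]
ee_rot: [0.001, 0.991, 0.133, 0.0]
contact_force: [-3.6, -2.0, 12.2]
width: -0.0001
gripper_force: 5.6
```

jog_arm:
  deltas: [0,0,0,0,0,5,0,0,0,0,0,0,15,0,0,0,0,0,0,35,0,0,0,0,0,0,50,0,0,0,0,-4,14,50,0,0,0,0,-10,38,50,0,0,0,0,-14,52,50,0,0,0,0,-15,56,50,0,0,0,0,-15,56,45,0,0,0,0,-15,56,30,0,0,0,0,-15,56,18,0,0,0,0,-15,56,12,0,0,0,0,-15,56,8,0,0,0,0,-15,56,4,0,0,0,0,-15,56,1,0,0,0,0,-15,56,0,0,0,0,0,-15,56,0,0,0,0,0,-15,56,0,0]

```text
clock: 10.95
position: [0.4727, 0.0637, 0.0959]
ee_rot: [0.0, 0.991, 0.133, -0.0]
contact_force: [-5.0, -1.0, 13.1]
width: 0.0
gripper_force: 6.6
```

jog_arm:
  deltas: [0,0,0,0,0,5,0,0,0,0,0,0,15,0,0,0,0,0,0,35,0,0,0,0,0,0,65,0,0,0,0,-10,0,95,0,0,0,0,-40,0,115,0,0,0,0,-70,0,120,0,0,0,0,-80,0,120,0,0,0,0,-80,0,120,0]

```text
clock: 11.85
position: [0.3923, 0.0643, 0.2147]
ee_rot: [0.0, 0.991, 0.133, 0.001]
contact_force: [0.5, 0.7, -1.1]
width: -0.0001
gripper_force: 0.0
```

```bash
python3 - <<'E'
from h import *
s=manip.get_state();print(s["position"],s["contact_force"])
a=imaging.get_image("scene"); b=imaging.get_image("wrist")
cv2.imwrite("pics/s4.png",np.hstack([cv2.resize(a[130:230,200:335],(405,300),interpolation=cv2.INTER_CUBIC),cv2.resize(b,(395,300))]))
E
```

```text
[0.39233996 0.06430922 0.21470607] [ 0.49629251  0.67490238 -1.09633254]
```

View pics/s4.png

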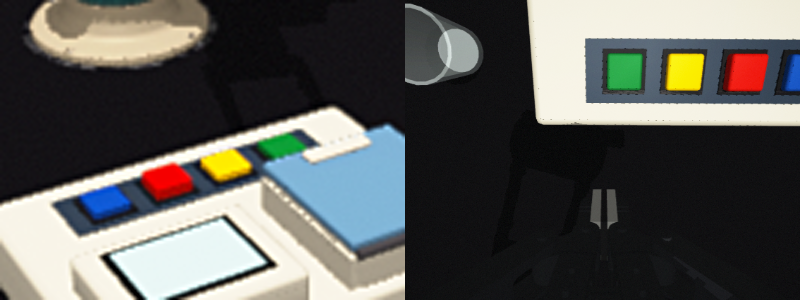

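Blue (105,202), yellow (226,165) and green (282,147) all stand part-way down. Red (167,182) is up, the lid is shut and the arm is clear.

```bash
python3 -c "
from rig import manip; print(manip.sign_off())"
```

```text
the job is handed in; nothing more can be done
None
```

The job is handed in: the lid is shut, blue, yellow and green were pressed in that order and look latched part-way down, red was never pressed, and the bottle, beaker and rack were not touched; no verdict came back.

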